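# Fit the charged battery into the receipt printer

### The arm

A 6-joint arm with a two-finger parallel gripper is mounted at the origin on the work surface; the furniture and walls round the work are solid. World frame = base frame: x ahead of the robot, y to its left, z up, the work surface at z = 0. Lengths are in mm, angles in rad, forces in N, time in s.
With the tool pointing down it reaches from about 275 to 725 mm from the base axis. Payload 5.6 kg.
Tool frame: the origin (TCP) lies at the very end of the fingers, on their centre line; the grasp point (between the pads) lies 19 mm behind it (robot.grasp_offset is the distance from the TCP to the grasp point, in mm); z points along the fingers, y is the line along which they close (so a half turn about z gives the same grasp; the last joint's range is limited). The gripper opens to 85 mm and grips with 20 to 120 N. Pads are 22 mm wide; open, the fingers measure 114 mm over their backs; the gripper's body (76 mm by 85 mm) begins 54 mm behind the grasp point. The pads swing forward as they close: fully open they stand 13 mm farther back than shut.
Start: joints at [1.448, 0.255, 0.108, 0, -1.424, -0.285], TCP at [218.098, 504.902, 231.283] pointing down, gripper open.
Joint ranges: [-2.95, 2.95], [-1.21, 1.97], [-1.09, 1.5], [-2.87, 1.71], [-2.94, -0.07], [-3.05, 3.05]. Speed limits (rad/s): [2.57, 2.57, 3.14, 3.14, 3.14, 3.14].

### API

Orientations are given as a 3x3 rotation matrix whose columns are the frame's x, y, z axes.
In Python, from station import robot, cams, ticket gives the robot as it stands.
- The arm moves only by the tool servo_tool, never from a script. Its argument "steps" is a list that holds one entry, the list of rows, each a list of 5 numbers: the finger opening in mm, from 0 to 85.4, then the shift along the tool's x, y, z in units of 50 mm (1.0 is 50 mm), then the turn about the tool's z in units of 5 degrees (1.0 is 5 degrees). A call has 1 to 5 rows; each row shifts and turns the commanded pose from where the row before left it, along the tool's axes as they then stand; what a row does not reach is not made up. A row lasts 1/8 s, in which the tool goes at most 62.5 mm and 10.7 degrees, less where a joint would pass 70% of its speed; a pose out of reach is approached as far as the arm can. A call is refused whole if a number of a shift passes 1 or a number of a turn 1, either way. A call with a gripper value outside its range is refused whole. The fingers move at their own pace and stop on an object; "squeeze" is the grip in N (left out, the last holds). Time passes only in rows, so rows that do not move let the fingers close. It gives the time, the measured TCP pose, the force, the opening and the grip force at its end, in the units of the state.
- robot.state(): the state, without advancing time (a new reading comes with each control period).
- cams.grab_frame(name): name is "scene" or "top"; returns a dict with "pixels" (420x560x3 uint8, blue, green, red), "K" (3x3 intrinsics, pixels), "xyz" and "orientation" of the camera in the world. Camera axes: x right, y down, z forward; pixel columns grow to the right and rows downward; lengths in mm; the calibration is good to about 2 mm. A picture is of the moment at which its call begins. There is no depth.
- ticket.sign_off(): hands the job in; it is judged then, once.
The state is a dict: "clock": time; "joint_pos": joint angles; "joint_vel": joint speeds; "joint_efforts": joint torques, N m; "tcp_pos": TCP position; "tcp_rot": TCP orientation; "contact_force": force on the tool from outside, world axes, zero at the start; "ft_torque": the same for the moment, N m; "finger_gap": finger opening in mm; "grasp_force": force on a finger pad.
Only numpy, scipy, OpenCV 4.12 (cv2) and the standard library are available. Lean on these libraries where they do the work, as an engineer would, in place of code of your own. Each camera call takes 0.05 s, during which the arm holds its last target. There are 200 camera calls.

### The job

The stand's portable receipt printer lies on its face with its battery bay empty. Take the charged battery pack (four green bars, not the one with a red bar) out of the charger by its upper end and, still pinching it there, press its lower end on the tabletop so that it swings down within the fingers and lies flat, label up; let go of it and take it again by its middle. Lay it in the bay with its contact end towards the brass contacts and press it down flush, until the orange catch snaps over its other end; leave the other pack in the charger and do not shift the things around.

Things in the scene. Friction and masses are not known exactly. Their poses are not given: they have to be found in the camera images.
- pack: The charged battery pack: dark grey block, 100 mm long, 44 wide, 24 thick, 0.1 to 0.2 kg, four lit green bars at its head. Starts upright in either charger pocket. Origin: centre of its contact end (the lower end then). z runs along its length to the head, y across its width; the white label with a blue band is on the -x face and must end up on top. Brass contacts on the contact end.
- pack_head (a point): Centre of the pack's head end (upper end at the start), on its z axis, 100 mm from its origin. The head is stepped: the 10 mm of thickness next to the label are only 94 mm long, which leaves a 6 mm ledge for the catch.
- pack_heel (a point): Middle of the edge where the pack's contact end meets its back face (+12 mm in pack x): the edge on which it swings down when it is laid on its back.
- pack_label (a point): Middle of the pack's label face (-12 mm in x, 50 mm from the contact end).
- old_pack: The empty pack, same shape and size, one lit red bar; stands in the other pocket and stays there. Origin and axes as for the charged one.
- charger: Fixed black two-bay charger, foot 84 x 158 mm, 42 mm high. Origin: centre of its underside. Pockets 46 x 26 mm, 34 mm deep (floor 8 mm above the table), at y = -36 and +36 mm in its frame; packs stand in them, label to the charger's -x, their widths along its y, tops 108 mm above the table, 28 mm free between them.
- printer: Fixed light-grey receipt printer with black bumpers, on its face, 160 x 98 x 50 mm high. Origin: centre of its underside. Battery bay open to the top, centred, along its x: 103 mm long, 47 wide, 24.5 deep. Brass contacts at the bay's -x end, orange catch at its +x end. A seated pack has its z along the printer's +x and its label 0.5 mm below the printer's top.
- bay (a point): Centre of the bay's mouth, in the plane of the printer's top (z = 50 mm in its frame).
- catch_tab (a point): Top of the orange catch's ribbed thumb tab, 60.5 mm along the printer's +x from its centre, 3 mm above the printer's top.
- catch (a joint): Travel of the orange sprung catch, m: 0 forward (rest, locked), 0.006 fully back along the printer's +x. Its nose stands 4.5 mm into the bay, with a steep lead-in ramp 0.5 to 7.5 mm below the printer's top. Pushing a pack down drives it back (2.4 to 8 N; 5 to 15 N of push); it holds a half-entered pack up, and springs forward over the ledge when the pack is home.
- calculator: Black desk calculator, 110 x 68 x 19 mm, lying near the front left of the work; origin: centre of its underside. To be left alone.
- tape_dispenser: Blue-grey tape dispenser, 126 x 52 x 76 mm high, at the front right; origin: centre of its underside. To be left alone.

How it is judged (in metres and radians):
On the way, in this order (a step that is already met when the one before it is completed fails the run):
1. the charged pack, pinched between the fingers, leans 20 to 70 degrees from upright with the back edge of its contact end on the tabletop (angle between pack's own z axis and vertical between 0.35 and 1.22 rad and height (world z) of pack_heel below 0.006 m and contact force between the fingers and pack above 1 N), for 0.1 s.
2. the charged pack lies flat on the tabletop, label up, let go (angle between pack's own x axis and vertical above 3.05 rad and height (world z) of pack_label below 0.028 m and contact force between the fingers and pack below 0.1 N and linear speed of pack below 0.03 m/s), for 0.1 s.
At the end, for the whole second after the job is handed in: The charged pack is still and let go in the bay, label up (3 degrees), contact end at the brass contacts, label face level with the printer's top (2 mm), its middle within 4 mm of the bay's, the catch forward over its ledge (within 1.2 mm of rest) (z of pack_label in the frame of printer between 0.0475 and 0.0515 m and x of pack_label in the frame of printer between -0.004 and 0.004 m and y of pack_label in the frame of printer between -0.004 and 0.004 m and x of pack_head in the frame of printer above 0.04 m and angle between pack's own x axis and vertical above 3.09 rad and value of joint catch below 0.0012 m and linear speed of pack below 0.01 m/s); the robot touches nothing.
It fails at once if the empty pack is moved (20 mm) (distance of old_pack from where it was at the start of the episode above 0.02 m).
It fails at once if the calculator or the tape dispenser is shifted (30 mm) (distance of any of calculator, tape_dispenser from where it was at the start of the episode above 0.03 m).
It also fails if it takes over 54 s, if anything falls off the work surface, if the arm or the gripper's body presses on something with over 40 N, if the wrist force passes 120 N, or if a joint passes its speed limit or range.

## Working session

There is one attempt and no reset: what is moved stays moved. The work goes in short steps, Python scripts to look and compute and a tool call to move; the robot and the scene stay as the last step left them, time stands still between calls to the robot, and variables do not carry over. Pictures are saved under pics/ and viewed, at most 10 in all, crops included, and the job is handed in when it is done.

Besides the shell and the picture viewer there is one more tool, called after ">>>" in YAML: its name, and indented under it one key for each argument. servo_tool: Moves the arm, as the interface text tells. Its arguments: {"type":"object","properties":{"steps":{"type":"array","items":{"type":"array","items":{"type":"array","items":{"type":"number"}}}},"squeeze":{"type":"number"}},"required":["steps"]}

```bash
mkdir -p pics; ls
python3 - <<'E'
from station import robot,cams
import cv2,numpy as np
np.set_printoptions(precision=4,suppress=True)
s=robot.state();print(s)
for n in("scene","top"):
    f=cams.grab_frame(n);cv2.imwrite(f"pics/{n}0.png",f["pixels"]);print(n,f["K"],f["xyz"],f["orientation"])
    np.savez(f"{n}.npz",**f)
E
```

```text
pics
{'clock': 0.0, 'joint_pos': array([ 1.4476,  0.2558,  0.107 , -0.0005, -1.4239, -0.2846]), 'joint_vel': array([ 0.0011,  0.0002, -0.001 ,  0.0006,  0.0009, -0.0004]), 'joint_efforts': array([  0.0003, -38.6619,  23.7945,   5.3654,  -0.006 ,   0.    ]), 'tcp_pos': array([217.8721, 504.4779, 230.3945]), 'tcp_rot': array([[ 0.918 , -0.3966, -0.0007],
       [-0.3966, -0.918 , -0.0018],
       [ 0.0001,  0.0019, -1.    ]]), 'contact_force': array([ 0.1012,  0.151 , -0.1583]), 'ft_torque': array([-0.0348,  0.0047, -0.0088]), 'grasp_force': 0.0, 'finger_gap': 85.71718362983898}
scene [[386.6347   0.     282.9287]
 [  0.     386.6347 206.9369]
 [  0.       0.       1.    ]] [ -12.3311 -412.4033  630.8206] [[ 0.5902 -0.5015  0.6326]
 [-0.8073 -0.3653  0.4636]
 [-0.0014 -0.7842 -0.6205]]
top [[476.5826   0.     278.0591]
 [  0.     476.5826 204.3563]
 [  0.       0.       1.    ]] [435.0792   3.0359 941.5877] [[-0.022  -0.9946  0.1013]
 [-0.9997  0.0205 -0.0159]
 [ 0.0138 -0.1016 -0.9947]]
```

View pics/scene0.png

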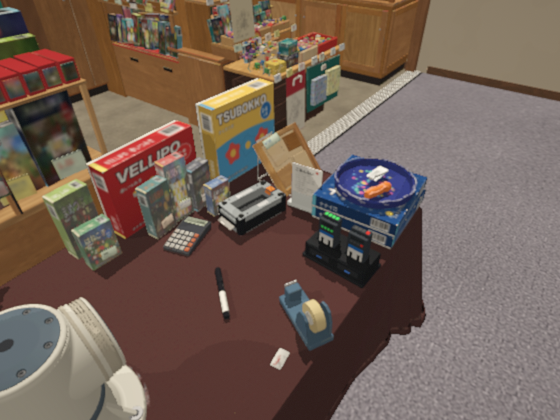

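View pics/top0.png

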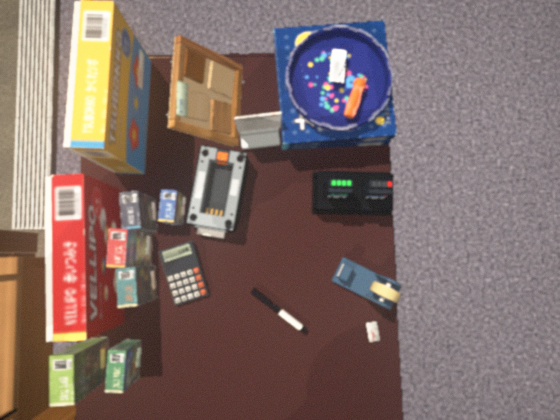

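The scene view shows the printer near (252,207) and the charger near (343,250), with the green-bar pack on the left. In the top view, the charger is near (353,192) with green bars at (341,183) and the red bar at (390,184). The printer is near (218,188), with its orange catch at (222,156) and contacts at (214,212). I'll enlarge both.

Run:
```python
import cv2,numpy as np
t=cv2.imread("pics/top0.png");s=cv2.imread("pics/scene0.png")
a=cv2.resize(t[140:245,180:260],None,fx=5,fy=5,interpolation=cv2.INTER_CUBIC)
b=cv2.resize(t[140:245,305:400],None,fx=4,fy=5,interpolation=cv2.INTER_CUBIC)
cv2.imwrite("pics/c1.png",np.hstack([a,b]))
cv2.imwrite("pics/c2.png",cv2.resize(s[160:290,205:395],None,fx=4,fy=4,interpolation=cv2.INTER_CUBIC))
```

```text
(no output)
```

View pics/c1.png

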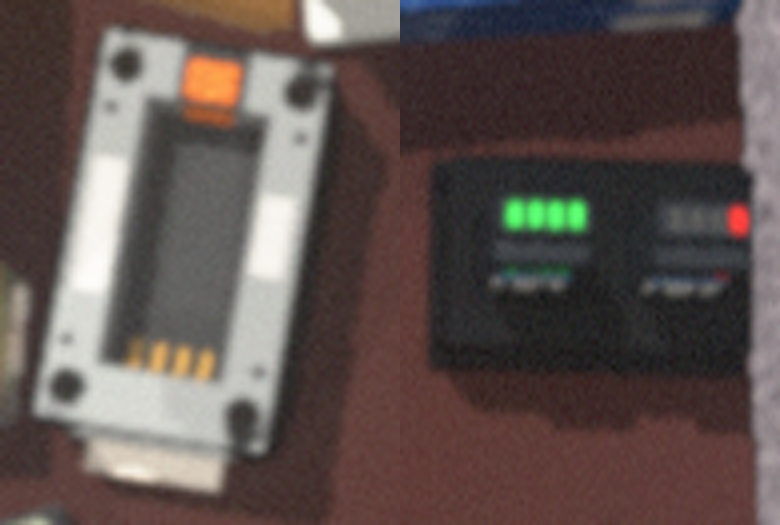

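View pics/c2.png

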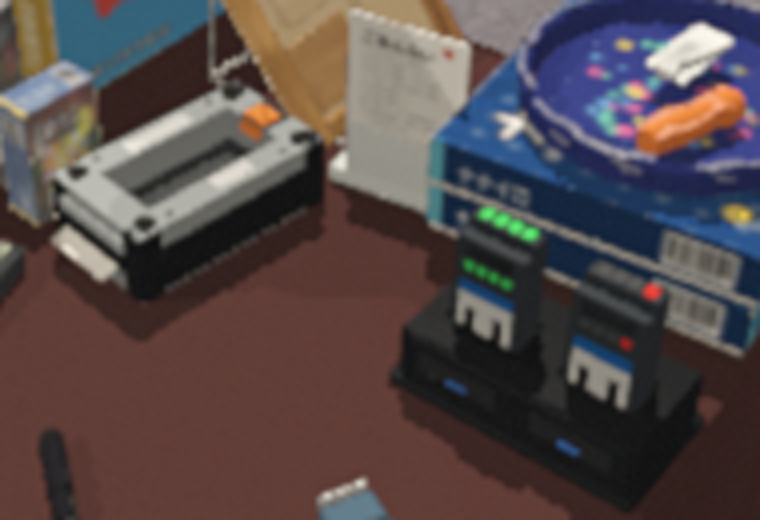

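The enlarged top view gives printer top-face corners (105,28), (333,65), (268,455) and (35,415), with the catch at +x and the brass contacts at −x. The green-bar pack is in the charger's +y pocket, with its label towards the robot. Next I'll solve both poses.

```bash
cat > h.py <<'E'
import numpy as np,cv2
from scipy.optimize import least_squares
C={n:dict(np.load(f"{n}.npz")) for n in("scene","top")}
def proj(n,P):
    c=C[n];R=c["orientation"].T
    return cv2.projectPoints(np.float64(P).reshape(-1,3),R,-R@c["xyz"],c["K"],None)[0][:,0]
def ray(n,uv,z):
    c=C[n];d=c["orientation"]@np.linalg.solve(c["K"],[*uv,1]);return c["xyz"]+d*(z-c["xyz"][2])/d[2]
def w(p,L):
    L=np.float64(L).reshape(-1,3);c,s=np.cos(p[2]),np.sin(p[2])
    return np.c_[p[0]+c*L[:,0]-s*L[:,1],p[1]+s*L[:,0]+c*L[:,1],L[:,2]]
def fit(obs,p0):
    f=lambda p:np.concatenate([(proj(n,w(p,L))-uv).ravel() for n,L,uv in obs])
    r=least_squares(f,p0,loss="soft_l1");return r.x,f(r.x).reshape(-1,2)
c1=lambda u,v:(180-.5+u/5,140-.5+v/5)
c1b=lambda u,v:(305-.5+(u-400)/4,140-.5+v/5)
c2=lambda u,v:(205-.5+u/4,160-.5+v/4)
E
python3 - <<'E'
from h import *
np.set_printoptions(precision=3,suppress=True)
o=[("top",(sx*73.5,sy*43,50),c1(*q)) for sx,sy,q in((1,1,(105,28)),(1,-1,(333,65)),(-1,-1,(268,455)),(-1,1,(35,415)))]
o+=[("top",(sx*51.5,sy*23.5,50),c1(*q)) for sx,sy,q in((1,1,(147,100)),(1,-1,(268,122)),(-1,-1,(222,380)),(-1,1,(103,360)))]
p,r=fit(o,[500,130,0]);print("printer",p,np.degrees(p[2]));print(r.T)
print("scene check tab, bay corners",(proj("scene",w(p,[(60.5,0,53),(51.5,23.5,50),(51.5,-23.5,50),(-51.5,23.5,50),(-51.5,-23.5,50)]))-[204.5,159.5])*4)
o=[("scene",(-42,79,0),c2(393,378)),("scene",(-42,-79,0),c2(628,508)),("scene",(42,-79,0),c2(703,425)),
("scene",(-12,36+22,42),c2(453,320)),("scene",(-12,36-22,42),c2(513,350)),("scene",(-12,-36+22,42),c2(567,380)),("scene",(-12,-36-22,42),c2(628,410)),
("top",(42,79,2),c1b(432,158)),("top",(-42,79,2),c1b(430,370))]
p,r=fit(o,[480,-150,0]);print("charger",p,np.degrees(p[2]));print(r.T)
g=w(p,[(a,36+b,108) for a,b in((-12,22),(-12,-22),(12,-22),(12,22))])
print("head c2",(proj("scene",g)-[204.5,159.5])*4);print("head c1",(proj("top",g)-[304.5,139.5])*[4,5]+[400,0])
print("green centre y if z108",ray("top",c1b(546,215),108), ray("scene",c2(508,224),108))
print("red",ray("top",c1b(738,219),108),ray("scene",c2(653,292),108))
print("box near edge z60", ray("top",(282,148),70),ray("top",(395,145),70))
im=cv2.imread("pics/scene0.png")
cv2.polylines(im,[np.int32(np.round(proj("scene",g)*16))],True,(0,0,255),1,shift=4)
E
```

```text
printer [560.455 103.921  -0.181] -10.344993264977612
[[ 0.333 -0.589 -0.561  0.608  0.062  0.34   0.331 -0.635]
 [ 0.823  0.582 -1.006 -0.304 -0.696 -1.173  0.744  0.767]]
scene check tab, bay corners [[260.712 114.035]
 [226.271 108.101]
 [275.101 139.317]
 [ 99.188 175.223]
 [147.268 210.273]]
charger [ 550.618 -158.769    6.237] 357.36705030676313
[[-1.982  0.467  0.85  -0.83   0.857 -1.567  1.354 -0.261 -0.466]
 [ 1.105  2.886  0.21  -1.055  0.129 -1.608  0.348 -0.035 -0.551]]
head c2 [[456.298 224.375]
 [526.653 258.411]
 [551.446 235.046]
 [481.684 202.215]]
head c1 [[496.872 258.989]
 [596.322 262.167]
 [596.744 195.002]
 [497.583 191.794]]
green centre y if z108 [ 556.544 -122.562  108.   ] [ 557.686 -122.252  108.   ]
red [ 553.411 -207.719  108.   ] [ 554.221 -208.5    108.   ]
box near edge z60 [629.094 -20.584  70.   ] [ 630.796 -231.879   70.   ]
```

The printer is at (560.5, 103.9) with yaw −10.3°, and the charger at (550.6, −158.8) with yaw −2.6°. That puts the charged pack at about (552.3, −122.7). I'll start moving.

>>> servo_tool:
  steps:
    - [[60,0,0,-1,0],[60,0.9,0.72,-0.3,0],[60,0.9,0.72,0,0],[60,0.9,0.72,0,0],[60,0.9,0.72,0,0]]
  squeeze: 25

```text
clock: 0.72
tcp_pos: [326.6, 299.5, 296.0]
tcp_rot: [[0.918, -0.396, -0.0], [-0.396, -0.918, -0.0], [-0.0, 0.0, -1.0]]
contact_force: [1.3, 0.9, 0.1]
finger_gap: 59.7
grasp_force: 0.0
```

>>> servo_tool:
  steps:
    - [[60,0.9,0.72,0,0],[60,0.9,0.72,0,0],[60,0.9,0.72,0,0],[60,0.9,0.72,0,0],[60,0.9,0.72,0,0]]

```text
clock: 1.35
tcp_pos: [461.7, 45.0, 296.1]
tcp_rot: [[0.918, -0.396, -0.0], [-0.396, -0.918, 0.0], [-0.0, 0.0, -1.0]]
contact_force: [0.6, 0.4, 0.6]
finger_gap: 59.7
grasp_force: 0.0
```

>>> servo_tool:
  steps:
    - [[60,0,0,0,-1],[60,0,0,0,-1],[60,0,0,0,-1],[60,0,0,0,-1],[60,0,0,0,-0.16]]

```text
clock: 1.98
tcp_pos: [461.2, 46.8, 295.9]
tcp_rot: [[0.999, -0.045, -0.001], [-0.045, -0.999, -0.0], [-0.001, 0.0, -1.0]]
contact_force: [0.6, 0.2, -0.6]
finger_gap: 59.8
grasp_force: 0.0
```

>>> servo_tool:
  steps:
    - [[58,0.49,0.825,0.6,0],[58,0.49,0.825,0.6,0],[58,0.49,0.825,0.6,0],[58,0.5,0.825,0.6,0],[58,0,0,0.6,0]]

```text
clock: 2.6
tcp_pos: [552.9, -125.0, 144.1]
tcp_rot: [[0.999, -0.05, -0.002], [-0.05, -0.999, -0.0], [-0.002, 0.001, -1.0]]
contact_force: [0.2, 0.7, 0.6]
finger_gap: 58.1
grasp_force: 0.0
```

Run:
```python
from station import robot,cams
import cv2,numpy as np
print(robot.state()["tcp_pos"],robot.state()["finger_gap"])
f=cams.grab_frame("top")["pixels"];s=cams.grab_frame("scene")["pixels"]
a=cv2.resize(f[120:250,290:410],(480,520),interpolation=2)
b=cv2.resize(s[180:290,300:370],(320,520),interpolation=2)
cv2.imwrite("pics/g1.png",np.hstack([a,b]))
```

```text
[ 552.90182002 -124.99329066  144.10896087] 58.123299984794635
```

View pics/g1.png

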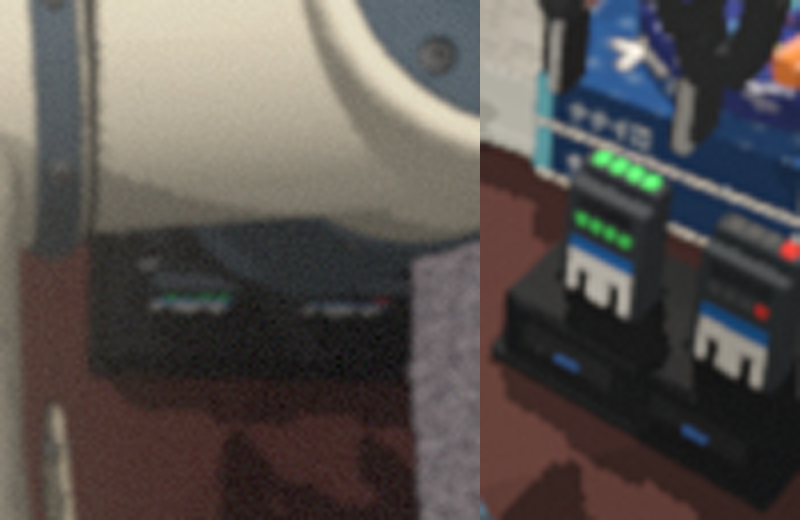

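In the right half (scene view), the open fingers hang astride the charged pack, with tips near (565,85) and (685,145) and the green bars at (628,170). I'll centre and descend.

>>> servo_tool:
  steps:
    - [[58,0,-0.04,0,0],[58,0,0,0.5,0],[58,0,0,0.5,0],[58,0,0,0.2,0],[58,0,0,0,0]]

```text
clock: 3.32
tcp_pos: [552.9, -120.1, 87.2]
tcp_rot: [[0.999, -0.044, 0.001], [-0.044, -0.999, -0.0], [0.001, 0.0, -1.0]]
contact_force: [-0.4, 0.0, 0.5]
finger_gap: 58.1
grasp_force: 0.0
```

>>> servo_tool:
  steps:
    - [[58,0,0.05,0.12,0],[58,0,0,0.12,0],[40,0,0,0,0],[40,0,0,0,0],[40,0,0,0,0]]

```text
clock: 3.95
tcp_pos: [552.3, -122.9, 74.2]
tcp_rot: [[0.999, -0.045, -0.0], [-0.045, -0.999, 0.0], [-0.0, -0.0, -1.0]]
contact_force: [0.1, 0.2, -1.4]
finger_gap: 43.5
grasp_force: 26.1
```

>>> servo_tool:
  steps:
    - [[40,0,0,-0.3,0],[40,0,0,-0.5,0],[40,0,0,-0.6,0],[40,-0.5,0,0,0],[40,-0.6,-0.4,0,0.5]]

```text
clock: 4.58
tcp_pos: [498.3, -100.9, 145.6]
tcp_rot: [[0.996, -0.091, 0.002], [-0.091, -0.996, -0.0], [0.002, -0.0, -1.0]]
contact_force: [1.0, 1.2, -0.9]
finger_gap: 43.5
grasp_force: 26.0
```

>>> servo_tool:
  steps:
    - [[40,-0.77,-0.62,0,0.35],[40,-0.77,-0.62,0,0.35],[40,-0.77,-0.62,0,0.32],[40,0,0,0.4,0],[40,0,0,0.4,0]]

```text
clock: 5.2
tcp_pos: [395.2, 6.4, 105.5]
tcp_rot: [[0.985, -0.175, 0.003], [-0.175, -0.985, 0.001], [0.003, -0.002, -1.0]]
contact_force: [0.8, -0.1, -1.3]
finger_gap: 43.7
grasp_force: 26.2
```

>>> servo_tool:
  steps:
    - [[40,0,0,0.4,0],[40,0,0,0.2,0],[40,0,0,0,0]]

```text
clock: 5.58
tcp_pos: [394.7, 5.5, 74.5]
tcp_rot: [[0.984, -0.176, -0.0], [-0.176, -0.984, -0.0], [-0.0, 0.0, -1.0]]
contact_force: [0.5, 0.0, -1.0]
finger_gap: 43.5
grasp_force: 26.1
```

>>> servo_tool:
  steps:
    - [[40,0,0,0.1,0],[40,0,0,0.06,0],[40,0,0,0.04,0],[40,0,0,0,0]]

```text
clock: 6.08
tcp_pos: [395.7, 5.5, 65.7]
tcp_rot: [[0.984, -0.176, 0.002], [-0.176, -0.984, -0.0], [0.002, -0.0, -1.0]]
contact_force: [-3.2, 0.3, 11.5]
finger_gap: 43.4
grasp_force: 27.6
```

>>> servo_tool:
  steps:
    - [[40,0.15,0,0,0],[40,0.15,0,0,0],[40,0.15,0,0.015,0],[40,0.15,0,0.02,0],[40,0,0,0,0]]

```text
clock: 6.7
tcp_pos: [424.7, 0.2, 62.9]
tcp_rot: [[0.984, -0.177, 0.0], [-0.177, -0.984, -0.0], [0.001, 0.0, -1.0]]
contact_force: [-1.0, -1.1, 3.2]
finger_gap: 43.3
grasp_force: 28.0
```

Run:
```python
from station import robot,cams
import cv2
from h import *
s=cams.grab_frame("scene")["pixels"];q=proj("scene",[[415,0,40]])[0].astype(int);print(q)
a=cv2.resize(s[q[1]-55:q[1]+55,q[0]-70:q[0]+70],None,fx=5,fy=5,interpolation=2)
cv2.imwrite("pics/g2.png",a)
```

```text
[245 252]
```

View pics/g2.png

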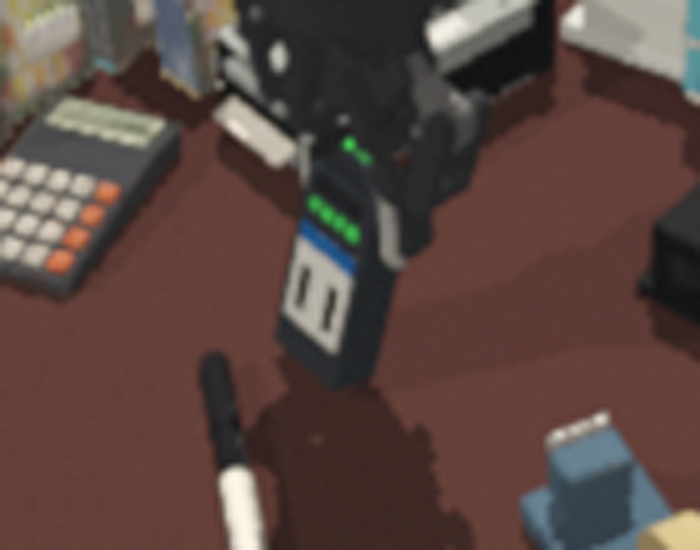

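The pack leans back within the fingers, its heel edge on the table near (335,380) and the label facing up towards the robot. I'll carry on along the arc.

>>> servo_tool:
  steps:
    - [[40,0.145,0,0.035,0],[40,0.14,0,0.05,0],[40,0.135,0,0.06,0],[40,0.13,0,0.075,0],[40,0,0,0,0]]

```text
clock: 7.38
tcp_pos: [452.1, -4.7, 51.2]
tcp_rot: [[0.984, -0.177, 0.001], [-0.177, -0.984, -0.0], [0.001, 0.0, -1.0]]
contact_force: [-0.8, 0.3, 1.7]
finger_gap: 43.5
grasp_force: 28.7
```

>>> servo_tool:
  steps:
    - [[40,0.125,0,0.085,0],[40,0.115,0,0.095,0],[40,0.105,0,0.105,0],[40,0.1,0,0.115,0],[40,0,0,0,0]]

```text
clock: 8.0
tcp_pos: [474.0, -8.6, 31.2]
tcp_rot: [[0.984, -0.177, 0.001], [-0.177, -0.984, -0.0], [0.001, 0.0, -1.0]]
contact_force: [0.6, -0.5, 0.9]
finger_gap: 43.7
grasp_force: 29.9
```

>>> servo_tool:
  steps:
    - [[40,0.085,0,0.12,0],[40,0.08,0,0.13,0],[40,0.065,0,0.135,0],[40,0.04,0,0.1,0],[40,0,0,0,0]]

```text
clock: 8.62
tcp_pos: [486.9, -10.8, 7.0]
tcp_rot: [[0.984, -0.176, 0.0], [-0.176, -0.984, 0.0], [0.0, -0.0, -1.0]]
contact_force: [1.7, -0.3, 1.9]
finger_gap: 43.9
grasp_force: 31.5
```

>>> servo_tool:
  steps:
    - [[40,0.01,0,0.06,0],[60,0,0,0,0],[60,0,0,0,0],[60,0,0,0,0],[60,0,0,0,0]]

```text
clock: 9.25
tcp_pos: [486.8, -11.0, 4.2]
tcp_rot: [[0.984, -0.177, -0.0], [-0.177, -0.984, 0.0], [-0.0, 0.0, -1.0]]
contact_force: [0.6, -0.1, -0.4]
finger_gap: 59.9
grasp_force: 0.0
```

>>> servo_tool:
  steps:
    - [[60,0,0,-0.3,0],[60,0,0,-0.9,0],[60,-0.5,0,-0.9,0],[60,-1,0,-0.5,0],[60,-1,0,0,0]]

```text
clock: 9.88
tcp_pos: [364.0, 11.6, 136.1]
tcp_rot: [[0.984, -0.177, 0.004], [-0.177, -0.984, 0.002], [0.004, -0.002, -1.0]]
contact_force: [-0.7, 1.1, 0.3]
finger_gap: 60.1
grasp_force: 0.0
```

Run:
```python
from station import robot,cams
import cv2
from h import *
print(robot.state()["tcp_pos"])
s=cams.grab_frame("scene")["pixels"];t=cams.grab_frame("top")["pixels"]
cv2.imwrite("pics/s3.png",s);cv2.imwrite("pics/t3.png",t)
q=proj("top",[[450,0,24]])[0].astype(int);q2=proj("scene",[[450,0,24]])[0].astype(int);print(q,q2)
a=cv2.resize(t[q[1]-50:q[1]+50,q[0]-40:q[0]+40],None,fx=5,fy=5,interpolation=2)
b=cv2.resize(s[q2[1]-50:q2[1]+50,q2[0]-40:q2[0]+40],None,fx=5,fy=5,interpolation=2)
cv2.imwrite("pics/g3.png",np.hstack([a,b]))
```

```text
[364.02932241  11.59150981 136.05367132]
[272 245] [256 248]
```

View pics/g3.png

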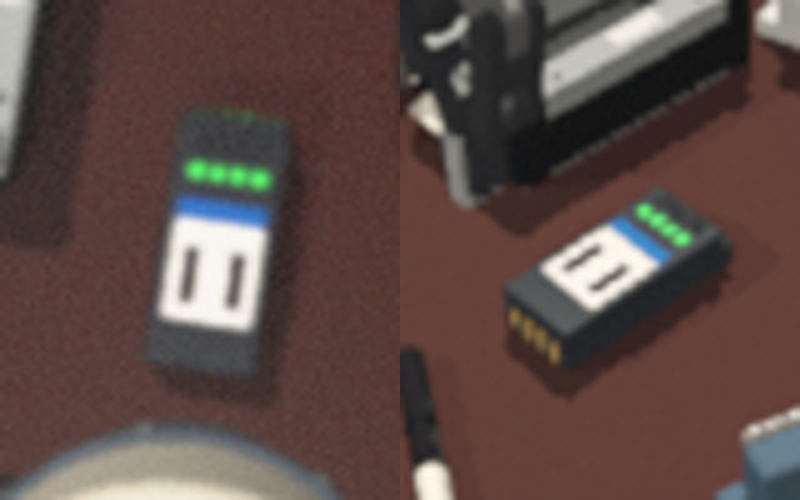

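The pack lies flat with its label up: in the top crop its label face runs from (147,358)/(255,378) at the contact end to (182,112)/(292,128) at the head. I'll compute its pose.

Run:
```python
from h import *
T=lambda u,v:(232-.5+u/5,195-.5+v/5)
S=lambda u,v:(216-.5+(u-400)/5,198-.5+v/5)
o=[("top",(-50,22,24),T(147,358)),("top",(-50,-22,24),T(255,378)),("top",(44,22,24),T(182,112)),("top",(44,-22,24),T(292,128)),
("scene",(-50,22,24),S(505,292)),("scene",(-50,-22,24),S(570,332)),("scene",(-50,-22,0),S(572,368)),("scene",(44,22,24),S(660,190))]
for oo in(o,o[:4]):
  p,r=fit(oo,[455,-5,-.17]);print(p,np.degrees(p[2]));print(r.T.round(2))
```

```text
[ 4.56754174e+02 -5.20095206e+00 -1.65193720e-01] -9.464902967587749
[[-0.54  0.67 -0.4   0.17 -0.19 -0.12  0.09  0.4 ]
 [-0.16 -0.86  0.43  0.5  -1.54  1.04  1.5  -1.44]]
[ 4.56747541e+02 -5.26316695e+00 -1.69004152e-01] -9.683224617511657
[[-0.6   0.6  -0.28  0.28]
 [-0.22 -0.83  0.41  0.56]]
```

>>> servo_tool:
  steps:
    - [[60,0.9,0,0,0],[60,0.9,0,0.3,0],[60,0.08,0,0.8,0],[60,0,0,0.7,0],[60,0,0,0,0]]
  squeeze: 40

```text
clock: 10.6
tcp_pos: [454.4, -6.2, 42.1]
tcp_rot: [[0.984, -0.177, -0.006], [-0.177, -0.984, -0.002], [-0.006, 0.003, -1.0]]
contact_force: [0.1, 0.2, 0.8]
finger_gap: 59.7
grasp_force: 0.0
```

>>> servo_tool:
  steps:
    - [[60,0.04,-0.02,0.4,0],[60,0,0,0.2,0],[60,0,0,0,0]]

```text
clock: 10.98
tcp_pos: [458.7, -4.9, 14.7]
tcp_rot: [[0.984, -0.176, 0.0], [-0.176, -0.984, -0.0], [0.0, 0.0, -1.0]]
contact_force: [1.4, 0.6, 0.5]
finger_gap: 60.0
grasp_force: 0.0
```

>>> servo_tool:
  steps:
    - [[60,-0.03,0,0.07,0],[40,0,0,0,0],[40,0,0,0,0],[40,0,0,0,0],[40,0,0,0,0]]

```text
clock: 11.6
tcp_pos: [457.5, -4.5, 11.4]
tcp_rot: [[0.984, -0.176, 0.001], [-0.176, -0.984, 0.0], [0.001, -0.0, -1.0]]
contact_force: [-2.2, 0.8, 6.0]
finger_gap: 42.6
grasp_force: 41.6
```

>>> servo_tool:
  steps:
    - [[40,0,0,-0.2,0],[40,0,0,-0.4,0],[40,0,0,-0.6,0],[40,0,0,-0.6,0],[40,0,0,0,0]]

```text
clock: 12.22
tcp_pos: [458.8, -4.2, 103.4]
tcp_rot: [[0.984, -0.176, 0.005], [-0.176, -0.984, 0.001], [0.005, -0.002, -1.0]]
contact_force: [-0.0, 0.9, -1.5]
finger_gap: 42.8
grasp_force: 40.9
```

>>> servo_tool:
  steps:
    - [[40,0.45,-0.7,0,0],[40,0.45,-0.7,0,0],[40,0.45,-0.7,0,0],[40,0.266,-0.406,0,0],[40,0,0,0,0]]

```text
clock: 12.85
tcp_pos: [558.9, 105.4, 99.3]
tcp_rot: [[0.984, -0.176, -0.002], [-0.176, -0.984, -0.001], [-0.002, 0.001, -1.0]]
contact_force: [-0.9, 0.0, -1.9]
finger_gap: 42.9
grasp_force: 41.0
```

>>> servo_tool:
  steps:
    - [[40,0,0,0.3,0],[40,0,0,0.2,0],[40,0,0,0,0],[40,0,0,0,0]]

```text
clock: 13.35
tcp_pos: [558.8, 104.2, 76.0]
tcp_rot: [[0.984, -0.177, 0.0], [-0.177, -0.984, -0.0], [0.0, -0.0, -1.0]]
contact_force: [-0.5, 0.5, -0.4]
finger_gap: 42.8
grasp_force: 41.0
```

>>> servo_tool:
  steps:
    - [[40,0.03,-0.018,0,0],[40,0,0,0.12,0],[40,0,0,0.1,0],[40,0,0,0,0],[40,0,0,0,0]]

```text
clock: 13.98
tcp_pos: [560.5, 105.1, 64.8]
tcp_rot: [[0.984, -0.176, 0.0], [-0.176, -0.984, -0.0], [0.0, 0.0, -1.0]]
contact_force: [-0.4, 0.1, -0.5]
finger_gap: 43.0
grasp_force: 41.0
```

>>> servo_tool:
  steps:
    - [[40,0,0,0.04,0],[40,0,0,0.04,0],[40,0,0,0.04,0],[40,0,0,0,0],[40,0,0,0,0]]

```text
clock: 14.6
tcp_pos: [560.7, 105.2, 61.2]
tcp_rot: [[0.984, -0.176, 0.002], [-0.176, -0.984, 0.0], [0.002, -0.001, -1.0]]
contact_force: [-7.3, 0.3, 14.5]
finger_gap: 43.1
grasp_force: 42.6
```

Run:
```python
from station import robot,cams
import cv2
from h import *
s=cams.grab_frame("scene")["pixels"]
a=cv2.resize(s[165:245,205:305],None,fx=7,fy=7,interpolation=2)
cv2.imwrite("pics/g4.png",a)
```

```text
(no output)
```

View pics/g4.png

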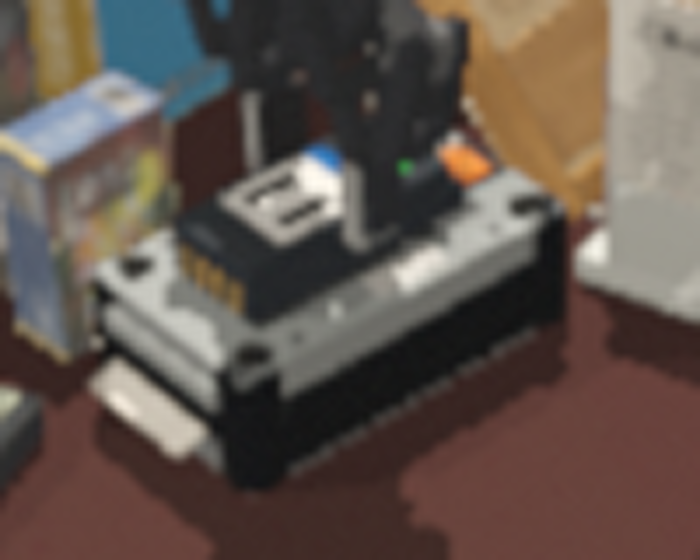

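The pack sits on the bay's mouth. The bottom edge of its contact end shows at about (185,285)–(247,320), and the orange catch is at (465,163). I'll check that against the projected bay.

Run:
```python
from h import *
p=[560.455,103.921,-0.181]
f=lambda L:((proj("scene",w(p,L))-[204.5,164.5])*7).round(1)
print("bay",f([(-51.5,23.5,50),(-51.5,-23.5,50),(60.5,0,53),(73.5,-43,50),(-73.5,-43,50)]).tolist())
for d in(-3,0,3):print(d,"pack bottom/top",f([(-50+d,22,50),(-50+d,-22,50),(-50+d,22,74),(-50+d,-22,74)]).tolist())
```

```text
bay [[173.6, 271.6], [257.7, 333.0], [456.3, 164.6], [562.9, 207.1], [242.5, 388.7]]
-3 pack bottom/top [[172.7, 275.3], [251.4, 332.9], [166.6, 220.3], [246.4, 277.2]]
0 pack bottom/top [[179.6, 271.7], [258.3, 329.0], [173.6, 216.7], [253.5, 273.4]]
3 pack bottom/top [[186.4, 268.1], [265.2, 325.2], [180.6, 213.1], [260.5, 269.7]]
```

Run:
```python
from station import cams
from h import *
a=cv2.imread("pics/scene0.png");b=cams.grab_frame("scene")["pixels"]
for im in(a,b):
    r=im[175:200,255:285].astype(int)
    m=np.clip((r[...,2]-r[...,0]-60)/100.,0,1)*(r[...,1]<170)*(r[...,2]>150)
    print((m>.4).astype(int)[5:22]); 
    print(m.sum(0).round(1)); print(m.sum(1).round(1))
```

```text
[[0 0 0 0 0 0 0 0 0 0 0 0 0 0 0 0 0 0 0 0 0 0 0 0 0 0 0 0 0 0]
 [0 0 0 0 0 0 0 0 0 0 0 0 0 0 0 0 0 0 0 0 0 0 0 0 0 0 0 0 0 0]
 [0 0 0 0 0 0 0 0 0 0 0 0 0 0 0 0 0 0 0 0 0 0 0 0 0 0 0 0 0 0]
 [0 0 0 0 0 0 0 0 0 0 0 0 0 0 0 0 0 0 0 0 0 0 0 0 0 0 0 0 0 0]
 [0 0 0 0 0 0 0 0 0 0 0 0 0 0 0 0 0 0 0 0 0 0 0 0 0 0 0 0 0 0]
 [0 0 0 0 0 0 0 0 0 0 0 0 0 0 0 0 0 0 0 0 0 0 0 0 0 0 0 0 0 0]
 [0 0 0 0 0 0 0 0 0 0 0 0 0 0 1 1 1 0 0 0 0 0 0 0 0 0 0 0 0 0]
 [0 0 0 0 0 0 0 0 0 0 0 0 1 1 1 1 1 1 1 0 0 0 0 0 0 0 0 0 0 0]
 [0 0 0 0 0 0 0 0 0 0 0 1 1 1 1 1 1 1 1 1 0 0 0 0 0 0 0 0 0 0]
 [0 0 0 0 0 0 0 0 0 0 0 0 1 1 1 1 1 1 1 1 0 0 0 0 0 0 0 0 0 0]
 [0 0 0 0 0 0 0 0 0 0 0 0 0 0 1 1 1 1 0 0 0 0 0 0 0 0 0 0 0 0]
 [0 0 0 0 0 0 0 0 0 0 0 1 1 0 0 1 0 0 0 0 0 0 0 0 0 0 0 0 0 0]
 [0 0 0 0 0 0 0 0 0 0 0 1 1 1 1 0 0 0 0 0 0 0 0 0 0 0 0 0 0 0]
 [0 0 0 0 0 0 0 0 0 0 0 0 1 1 1 0 0 0 0 0 0 0 0 0 0 0 0 0 0 0]
 [0 0 0 0 0 0 0 0 0 0 0 0 0 0 0 0 0 0 0 0 0 0 0 0 0 0 0 0 0 0]
 [0 0 0 0 0 0 0 0 0 0 0 0 0 0 0 0 0 0 0 0 0 0 0 0 0 0 0 0 0 0]
 [0 0 0 0 0 0 0 0 0 0 0 0 0 0 0 0 0 0 0 0 0 0 0 0 0 0 0 0 0 0]]
[0.  0.  0.  0.  0.  0.  0. 
[... 794 characters left out ...]
 0 1 1 1 1 1 0 0 0 0 0 0 0 0 0 0]
 [0 0 0 0 0 0 0 0 0 0 0 0 0 0 0 0 1 1 0 0 0 0 0 0 0 0 0 0 0 0]
 [0 0 0 0 0 0 0 0 0 0 0 0 0 0 0 0 0 0 0 0 0 0 0 0 0 0 0 0 0 0]
 [0 0 0 0 0 0 0 0 0 0 0 0 0 0 0 0 0 0 0 0 0 0 0 0 0 0 0 0 0 0]
 [0 0 0 0 0 0 0 0 0 0 0 0 0 0 0 0 0 0 0 0 0 0 0 0 0 0 0 0 0 0]
 [0 0 0 0 0 0 0 0 0 0 0 0 0 0 0 0 0 0 0 0 0 0 0 0 0 0 0 0 0 0]
 [0 0 0 0 0 0 0 0 0 0 0 0 0 0 0 0 0 0 0 0 0 0 0 0 0 0 0 0 0 0]
 [0 0 0 0 0 0 0 0 0 0 0 0 0 0 0 0 0 0 0 0 0 0 0 0 0 0 0 0 0 0]]
[0.  0.  0.  0.  0.  0.  0.  0.  0.  0.  0.  0.  0.  0.7 2.8 3.4 4.3 3.9
 3.1 1.3 0.4 1.9 2.4 3.7 3.8 3.9 4.2 4.  3.9 3.7]
[2.3 2.1 2.2 2.2 2.2 2.2 1.7 1.6 1.6 2.1 2.3 4.6 7.1 7.4 6.3 2.9 0.6 0.
 0.  0.  0.  0.  0.  0.  0. ]
```

Run:
```python
from station import robot
s=robot.state();print(s["tcp_pos"],s["contact_force"],s["ft_torque"],s["joint_efforts"])
```

```text
[560.68231162 105.13067532  61.16002623] [-6.81213077 -0.1666341  15.16563403] [ 0.21202308  2.34845621 -0.00409416] [-6.88713379e-01 -3.65973973e+01  1.91970938e+01  4.35646176e+00
  2.03073710e+00  1.16091472e-02]
```

>>> servo_tool:
  steps:
    - [[40,0,0,-0.06,0],[40,0,0,-0.06,0],[40,0,0,0,0]]

```text
clock: 15.08
tcp_pos: [560.5, 105.1, 64.7]
tcp_rot: [[0.984, -0.177, 0.0], [-0.177, -0.984, 0.0], [0.0, -0.0, -1.0]]
contact_force: [-0.1, -0.4, -0.3]
finger_gap: 43.0
grasp_force: 41.0
```

Run:
```python
from station import robot,cams
from h import *
s=robot.state();print(s["tcp_pos"],s["contact_force"],s["ft_torque"],s["joint_efforts"])
s=cams.grab_frame("scene")["pixels"]
cv2.imwrite("pics/g5.png",cv2.resize(s[180:230,215:285],None,fx=11,fy=11,interpolation=2))
```

```text
[560.53042077 105.10108362  64.72308243] [-0.06993862 -0.3649153  -0.34670596] [0.04020343 0.04260193 0.01287367] [ 2.38822140e-03 -4.44847405e+01  2.12752783e+01  4.86144751e+00
 -4.41105268e-02  1.75642003e-05]
```

View pics/g5.png

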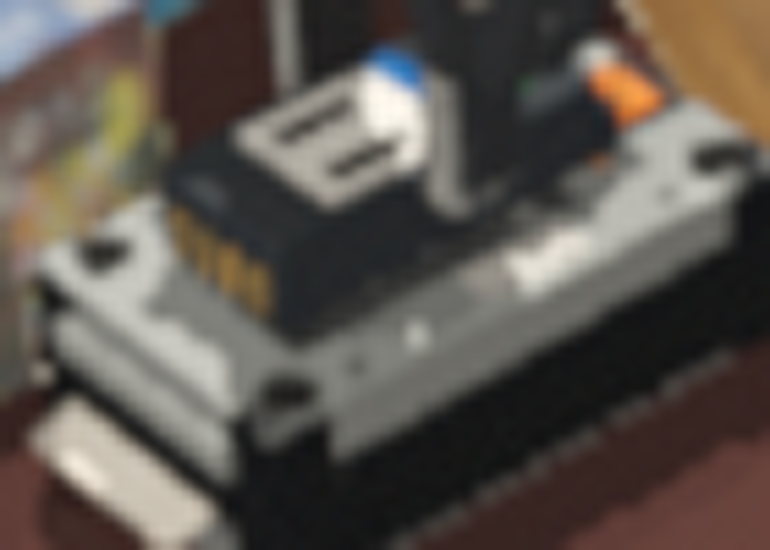

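The contact end's top corners show at (168,180) and (285,245), with its lower right corner at (290,330). The measured moment also puts the contact at the contact end, so the pack probably sits slightly too far towards −x. I'll quantify that.

Run:
```python
from h import *
Q=lambda u,v:(214.5+u/11,179.5+v/11)
p=[560.455,103.921,-0.181]
R=lambda P:np.array([[np.cos(.181),-np.sin(.181)],[np.sin(.181),np.cos(.181)]])@(P[:2]-p[:2])
for q,z in(((168,180),77.3),((285,245),77.3),((290,330),53.3)):print("pack corner in printer",R(ray("scene",Q(*q),z)))
# printer features in the same picture
for q,n in(((35,268),"top corner -x+y"),((245,408),"top corner -x-y"),((735,105),"+x-y?")):print(n,R(ray("scene",Q(*q),50)))
```

```text
pack corner in printer [-52.67464297  16.1521612 ]
pack corner in printer [-48.71998306 -19.62722546]
pack corner in printer [-48.5632014  -18.49203299]
top corner -x+y [-73.46627904  41.28695274]
top corner -x-y [-69.77041049 -29.36545601]
+x-y? [ 81.88441415 -20.84497864]
```

>>> servo_tool:
  steps:
    - [[40,0.04,0,0,0],[40,0,0,0.05,0],[40,0,0,0.05,0],[40,0,0,0.02,0],[40,0,0,0,0]]

```text
clock: 15.75
tcp_pos: [562.4, 104.3, 58.6]
tcp_rot: [[0.984, -0.177, -0.0], [-0.177, -0.984, -0.001], [0.0, 0.001, -1.0]]
contact_force: [1.5, -3.4, -1.4]
finger_gap: 42.9
grasp_force: 41.1
```

Run:
```python
from station import robot
s=robot.state();print(s["tcp_pos"],s["contact_force"],s["ft_torque"])
```

```text
[562.44373459 104.26286473  58.62371   ] [ 1.48708913 -3.37640316 -1.36206612] [-1.139342   -0.4205427  -0.11954827]
```

>>> servo_tool:
  steps:
    - [[40,0,0.016,0,0],[40,0,0,0.04,0],[40,0,0,0.04,0],[40,0,0,0,0]]

```text
clock: 16.25
tcp_pos: [562.4, 104.1, 54.9]
tcp_rot: [[0.984, -0.176, 0.0], [-0.176, -0.984, 0.0], [0.0, -0.0, -1.0]]
contact_force: [0.5, -0.8, 0.2]
finger_gap: 43.1
grasp_force: 41.3
```

Run:
```python
from station import robot
s=robot.state();print(s["tcp_pos"],s["contact_force"],s["ft_torque"])
```

```text
[562.3973441  104.10015808  54.914373  ] [ 0.50360977 -0.79654605  0.24328481] [-0.22710973 -0.17137741 -0.08877883]
```

>>> servo_tool:
  steps:
    - [[40,0,0.005,0.04,0],[40,0,0,0.04,0],[40,0,0,0.03,0],[40,0,0,0,0]]

```text
clock: 16.75
tcp_pos: [562.5, 103.8, 49.1]
tcp_rot: [[0.984, -0.177, 0.0], [-0.177, -0.984, 0.0], [0.0, -0.0, -1.0]]
contact_force: [0.8, -0.8, 0.7]
finger_gap: 42.7
grasp_force: 41.9
```

Run:
```python
from station import robot
s=robot.state();print(s["tcp_pos"],s["contact_force"],s["ft_torque"])
```

```text
[562.46995885 103.80347732  49.11225974] [ 0.83651056 -0.76936565  0.744841  ] [ 0.07541066 -0.54877415 -0.09483835]
```

>>> servo_tool:
  steps:
    - [[40,0,0,0.03,0],[40,0,0,0.03,0],[40,0,0,0.03,0],[40,0,0,0,0]]

```text
clock: 17.25
tcp_pos: [562.5, 103.8, 48.2]
tcp_rot: [[0.984, -0.175, 0.002], [-0.175, -0.984, -0.0], [0.002, -0.0, -1.0]]
contact_force: [-9.5, 0.2, 23.4]
finger_gap: 42.6
grasp_force: 55.7
```

>>> servo_tool:
  steps:
    - [[40,0,0,-0.07,0],[60,0,0,0,0],[60,0,0,0,0],[60,0,0,-0.6,0],[60,0,0,-0.5,0]]

```text
clock: 17.88
tcp_pos: [561.9, 103.6, 103.4]
tcp_rot: [[0.984, -0.176, -0.001], [-0.176, -0.984, -0.001], [-0.001, 0.001, -1.0]]
contact_force: [0.3, -0.3, 0.0]
finger_gap: 60.0
grasp_force: 0.0
```

>>> servo_tool:
  steps:
    - [[0,0,0,0,0],[0,0,0,0,0],[0,0,0,0,0],[0,0,0,0,0],[0,0,0,0,0]]

```text
clock: 18.5
tcp_pos: [562.1, 103.6, 102.9]
tcp_rot: [[0.984, -0.176, -0.001], [-0.176, -0.984, -0.0], [-0.001, 0.0, -1.0]]
contact_force: [-0.3, -0.2, -0.2]
finger_gap: -0.1
grasp_force: 0.0
```

>>> servo_tool:
  steps:
    - [[0,0.3,0,0.3,0],[0,0,0,0.4,0],[0,0,0,0.06,0],[0,0,0,0.04,0],[0,0,0,0.04,0]]

```text
clock: 19.12
tcp_pos: [577.5, 101.2, 62.1]
tcp_rot: [[0.984, -0.176, 0.002], [-0.176, -0.984, 0.0], [0.001, -0.001, -1.0]]
contact_force: [-0.8, -0.3, 0.4]
finger_gap: 0.1
grasp_force: 0.3
```

>>> servo_tool:
  steps:
    - [[0,0,0,0.04,0],[0,0,0,0.04,0],[0,0,0,0,0]]

```text
clock: 19.5
tcp_pos: [577.8, 101.1, 57.9]
tcp_rot: [[0.984, -0.176, 0.002], [-0.176, -0.984, 0.0], [0.002, -0.001, -1.0]]
contact_force: [3.6, -1.1, 1.7]
finger_gap: -0.0
grasp_force: 1.4
```

>>> servo_tool:
  steps:
    - [[0,0,0,0.04,0],[0,0,0,0.04,0],[0,0,0,0,0]]

```text
clock: 19.88
tcp_pos: [575.7, 101.0, 52.1]
tcp_rot: [[0.984, -0.177, -0.003], [-0.177, -0.984, -0.0], [-0.003, 0.001, -1.0]]
contact_force: [0.6, -0.7, 0.4]
finger_gap: -0.1
grasp_force: 0.0
```

>>> servo_tool:
  steps:
    - [[0,0,0,0.04,0],[0,0,0,0.04,0],[0,0,0,0,0]]

```text
clock: 20.25
tcp_pos: [576.7, 101.1, 49.6]
tcp_rot: [[0.984, -0.176, -0.0], [-0.176, -0.984, -0.0], [-0.0, 0.0, -1.0]]
contact_force: [-2.0, -0.4, 4.7]
finger_gap: 0.5
grasp_force: 2.2
```

>>> servo_tool:
  steps:
    - [[0,0,0,0.03,0],[0,0,0,0.03,0],[0,0,0,0,0]]

```text
clock: 20.62
tcp_pos: [576.7, 101.1, 49.5]
tcp_rot: [[0.984, -0.176, 0.001], [-0.176, -0.984, -0.0], [0.001, -0.0, -1.0]]
contact_force: [-11.1, 0.6, 22.9]
finger_gap: -0.1
grasp_force: 11.2
```

It stops solidly at z = 49.5. I'll retreat and look.

>>> servo_tool:
  steps:
    - [[0,0,0,-0.3,0],[0,0,0,-0.9,0],[0,-0.7,0.5,-0.7,0],[0,-0.9,0.8,0,0],[0,-0.9,0.8,0,0]]

```text
clock: 21.25
tcp_pos: [434.3, 19.1, 141.6]
tcp_rot: [[0.984, -0.176, 0.001], [-0.176, -0.984, 0.0], [0.001, -0.001, -1.0]]
contact_force: [-0.1, -0.4, 1.4]
finger_gap: 0.1
grasp_force: 0.0
```

>>> servo_tool:
  steps:
    - [[0,-0.8,0.8,0,0],[0,-0.8,0.8,0,0],[0,0,0,0,0]]

```text
clock: 21.62
tcp_pos: [340.0, -46.2, 141.5]
tcp_rot: [[0.984, -0.178, 0.001], [-0.178, -0.984, 0.001], [0.001, -0.001, -1.0]]
contact_force: [0.7, 0.2, 0.8]
finger_gap: 0.1
grasp_force: 0.0
```

Run:
```python
from station import robot,cams
from h import *
s=cams.grab_frame("scene")["pixels"];t=cams.grab_frame("top")["pixels"]
a=cv2.resize(t[140:245,180:260],None,fx=5,fy=5,interpolation=2)
b=cv2.resize(s[165:240,205:300],(400,525),interpolation=2)
cv2.imwrite("pics/g6.png",np.hstack([a,b]))
```

```text
(no output)
```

View pics/g6.png

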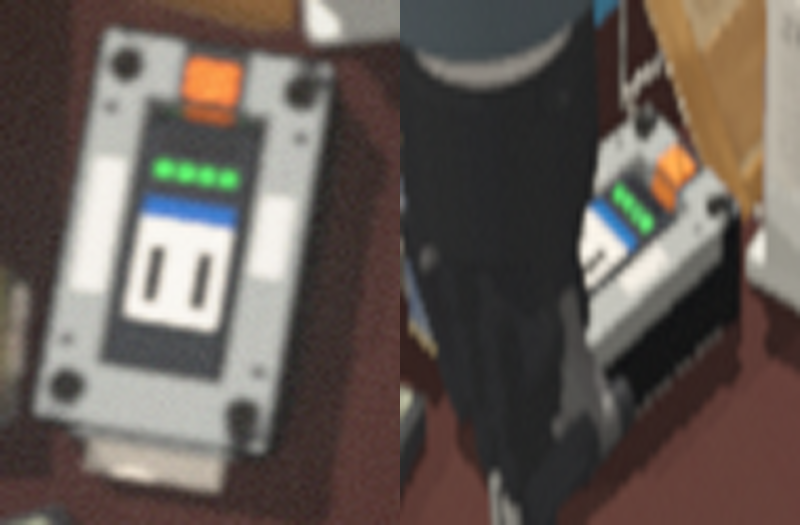

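The catch is back at its rest place (213,82) with its nose over the ledge, and the pack looks flush. To be sure the contact end is down too, I'll touch it there once.

>>> servo_tool:
  steps:
    - [[0,0.8,-0.93,0,0],[0,0.8,-0.93,0,0],[0,0.8,-0.93,0,0],[0,0.8,-0.95,0,0],[0,0,0,0,0]]

```text
clock: 22.35
tcp_pos: [536.1, 114.1, 138.6]
tcp_rot: [[0.985, -0.174, -0.002], [-0.174, -0.985, -0.001], [-0.002, 0.002, -1.0]]
contact_force: [-0.8, -0.5, -0.1]
finger_gap: 0.4
grasp_force: 0.0
```

>>> servo_tool:
  steps:
    - [[0,0,0,0.8,0],[0,0,0,0.7,0],[0,0,0,0.16,0],[0,0,0,0.06,0],[0,0,0,0,0]]

```text
clock: 22.98
tcp_pos: [534.0, 111.3, 56.5]
tcp_rot: [[0.984, -0.176, 0.002], [-0.176, -0.984, 0.001], [0.002, -0.001, -1.0]]
contact_force: [-0.1, 0.3, -0.2]
finger_gap: -0.2
grasp_force: 0.0
```

>>> servo_tool:
  steps:
    - [[0,0,0.02,0.06,0],[0,0,0,0.06,0],[0,0,0,0.04,0],[0,0,0,0.02,0],[0,0,0,0,0]]

```text
clock: 23.6
tcp_pos: [533.2, 110.0, 49.5]
tcp_rot: [[0.984, -0.175, 0.002], [-0.175, -0.984, 0.0], [0.002, -0.001, -1.0]]
contact_force: [-8.6, 0.7, 21.0]
finger_gap: -0.1
grasp_force: 10.7
```

The contact end is down at z = 49.5 too. I'll retreat and hand in.

>>> servo_tool:
  steps:
    - [[0,0,0,-0.3,0],[0,0,0,-0.9,0],[0,0,0,-0.9,0],[0,0,0,0,0],[0,0,0,0,0]]

```text
clock: 24.22
tcp_pos: [532.6, 110.0, 151.0]
tcp_rot: [[0.984, -0.177, -0.0], [-0.177, -0.984, 0.0], [-0.0, -0.0, -1.0]]
contact_force: [-0.6, 0.1, -0.6]
finger_gap: -0.1
grasp_force: 0.0
```

Run:
```python
from station import robot,ticket
print(robot.state()["tcp_pos"],robot.state()["contact_force"]);print(ticket.sign_off())
```

```text
[532.56029603 109.98912378 151.02963618] [-0.55542026  0.05656664 -0.62597432]
the job is handed in; nothing more can be done
None
```

The charged pack is in the printer bay, label up and flush (both ends stop at 49.5 mm), with the catch forward over its ledge; I handed in at 24.2 s, and no verdict came back.

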